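Lay out a spirit tasting tray

ROBOT

A 6-joint arm with a two-finger parallel gripper is mounted at the origin on the work surface. World frame = base frame: x ahead of the robot, y to its left, z up, the work surface at z = 0. Lengths are in mm, angles in rad, forces in N, time in s.
With the tool pointing down it reaches from about 275 to 750 mm from the base axis. Payload 10.2 kg.
Tool frame: the origin (TCP) lies midway between the tips of the shut fingers; the grasp point (between the pads) lies 19 mm behind it; z points along the fingers, y is the line along which they close (so a half turn about z gives the same grasp; the last joint's range is limited). The gripper opens to 88 mm and grips with 3 to 60 N. Pads are 18 mm wide; open, the fingers measure 123 mm over their backs; the gripper's body (75 mm by 187 mm) begins 45 mm behind the grasp point.
Start: joints at [0.89, 0.313, 1.498, -0, 1.331, -0.223], TCP at [232.05, 470.939, 238.72] pointing down, gripper open.
Joint ranges: [-2.94, 2.94], [-0.97, 2.17], [0.19, 2.56], [-1.23, 4.37], [0.02, 3.11], [-2.88, 2.88]. Speed limits (rad/s): [2.39, 2.39, 3.01, 3.14, 3.14, 3.14].

INTERFACE

Orientations are given as a unit quaternion [x, y, z, w].
In Python, from station import manip gives the robot as it stands. Calls block until the motion is done:
- manip.movep(position, orientation): joint-space move of the TCP to a pose.
- manip.servo_line(position, v=150, rot=None, force_limit=None): straight line of the TCP; rot=None keeps the orientation; v is the mean speed in mm/s. With force_limit (N) it stops when the force on the tool has changed by that much, and returns True; else False.
- manip.movej(angles): joint-space move.
- manip.gripper_to(opening, effort=None): finger opening in mm; effort is the grip in N (None keeps the last); returns when the fingers have stopped.
- manip.pause(seconds).
- manip.inverse_kinematics(position, orientation): joint angles nearest the present ones, or None.
- manip.get_state(): the state.
- manip.capture(name): name is "side" or "top" or "wrist"; returns a dict with "image" (480x640x3 uint8, red, green, blue), "vfov" (degrees; the focal length in pixels is half the picture's height over the tangent of half this angle, whatever the lens; pixels are square), "cx", "cy" (the principal point, pixels), "rvec" (rotation vector, rad) and "tvec" (3), from world to camera coordinates, as OpenCV has them; the wrist camera has in their place "tool_from_camera" (4x4, takes a point from camera to tool coordinates, whose origin is the TCP and whose axes are the flange's). Camera axes: x right, y down, z forward; pixel columns grow to the right and rows downward; lengths in mm; the calibration is good to about 2 mm. A picture is of the moment at which its call begins: read the wrist's pose just before it. There is no depth.
A pose or a line that the arm cannot do raises manip.IKError and nothing moves.
- manip.close_job(): hands the job in; it is judged then, once.
The state is a dict: "time": time; "joint_positions": joint angles; "joint_vel": joint speeds; "joint_efforts": joint torques, N m; "position": TCP position; "tool_rot": TCP orientation; "contact_force": force on the tool from outside, world axes, zero at the start; "torque": the same for the moment, N m; "opening": finger opening in mm; "grasp_force": force on a finger pad.
Only numpy, scipy, OpenCV 4.12 (cv2) and the standard library are available. Lean on these libraries where they do the work, as an engineer would, in place of code of your own. Each camera call takes 0.05 s, during which the arm holds its last target. There are 200 camera calls.

TASK

Lay out the tasting place: on the white tray stand the blue bottle centred on the seat next to the brass bar, the red jar on the seat at the other end, and the white cup, mouth up, on the seat between them with the wooden lid centred on top of the cup; stand the white bottle in the middle of the cork coaster. Set each thing down, do not drop it or tip it over, and leave all five standing straight and let go. Do not disturb the amber bottle or the tasting glass.

Things in the scene. Friction and masses are not known exactly. Their poses are not given: they have to be found in the camera images.
- tray: White tasting tray, fixed, flat, 110 mm (x) by 330 mm (y) by 12 mm high, no rim. Origin at the centre of its underside, z up, long axis along y. On its top three grey round seats, flat inlays 66 mm across, in a row at y = -95, 0 and +95 mm, x = 0, at height 12 mm. A brass bar lies across one end and a black bar across the other; which end varies.
- brass_bar: Yellowish brass marker bar across one short end of the tray (the other end has a black one): 90 x 20 x 3 mm, fixed on the tray's top, centred 153 mm from the tray's middle along the row of seats, so 58 mm from the nearest seat's centre. Origin at the centre of its underside.
- coaster: Square cork coaster, fixed flat on the table, 90 x 90 x 5 mm, with a darker brown round inlay 66 mm across at its centre. Origin at the centre of its underside, z up.
- blue_bottle: Loose, about 150 g. 84 mm tall, round about its z axis; cobalt blue body, a cylinder 48 mm across up to 42 mm, then a shoulder in to the neck at 54 mm. Screw cap 28 mm across from 60 to 84 mm height, blue. Neck 22 mm. Origin at the centre of its underside, z up.
- red_jar: Loose, about 150 g. 84 mm tall, round about its z axis; red bulging body, foot 38 mm, widest 54 mm from 18 to 36 mm height, then in to the neck at 54 mm. Screw cap 28 mm across from 60 to 84 mm height, black. Neck 22 mm. Origin at the centre of its underside, z up.
- white_bottle: Loose, about 150 g. 84 mm tall, round about its z axis; white porcelain body with a yellow band, a cylinder 46 mm across up to 46 mm, then in to the neck at 55 mm. Screw cap 28 mm across from 60 to 84 mm height, red. Neck 22 mm. Origin at the centre of its underside, z up.
- cup: White porcelain tasting cup without a handle, open at the top, straight sides: 52 mm across outside, 55 mm tall, wall 3 mm. Loose, about 120 g, stands mouth up. Origin at the centre of its underside, z up.
- lid: Brown wooden cup lid: flat disc 64 mm across and 6 mm thick with an upright round handle 18 mm across in its middle, from 6 to 50 mm height; the underside is plain and flat. Loose, about 60 g, lies handle up on the table. Origin at the centre of its underside, z up. On the cup it rests on the rim, 55 mm above the cup's underside.
- amber_bottle: Bystander, not to be moved: dark brown bottle with a brass-coloured cap, shape and size as the blue bottle (48 mm across, 84 mm tall). Loose. Origin at the centre of its underside.
- glass: Bystander, not to be moved: clear stemmed tasting glass, foot 52 mm across, bowl 42 mm across, 80 mm tall. Loose. Origin at the centre of its underside.
Not all that is in view belongs to the job. Several things have the shape of the red_jar; the one meant has the colours described above.

How it is judged:
By the outcome, as a careful person would: the job done as asked, in the order asked, and still so for the second after the job is handed in, with the robot touching nothing.
It also fails if it takes over 112 s, if anything falls off the work surface, if the arm or the gripper's body presses on something with over 40 N, if the wrist force passes 120 N, or if a joint passes its speed limit or range.

## Working session

There is one attempt and no reset: what is moved stays moved. The work goes in short steps, each a Python script; the robot and the scene stay as the last script left them, time stands still between calls to the robot, and variables do not carry over. Pictures are saved under pics/ and viewed, at most 14 in all, crops included, and the job is handed in when it is done.

```bash
mkdir -p pics; python3 - <<'E'
from station import manip
import cv2,numpy as np
for n in("top","side"):
    c=manip.capture(n); cv2.imwrite(f"pics/{n}0.png",c["image"][:,:,::-1])
    print(n,{k:np.round(v,4).tolist() for k,v in c.items() if k!="image"})
s=manip.get_state();print(s["time"],s["position"],s["tool_rot"],s["opening"])
E
ls
```

```text
top {'vfov': 52.7404, 'cx': 315.2806, 'cy': 241.7232, 'rvec': [2.135, -2.1722, 0.1534], 'tvec': [8.8173, 600.3109, 1002.1194]}
side {'vfov': 48.9547, 'cx': 323.2496, 'cy': 247.5331, 'rvec': [2.1712, -0.187, 0.0808], 'tvec': [-591.7186, 109.2919, 1172.9157]}
0.1 [231.89356436 470.76930341 238.25402462] [ 2.26876335e-01  9.73923413e-01 -5.07859908e-04 -2.37436276e-04] 87.95370699255943
pics
```

View pics/top0.png

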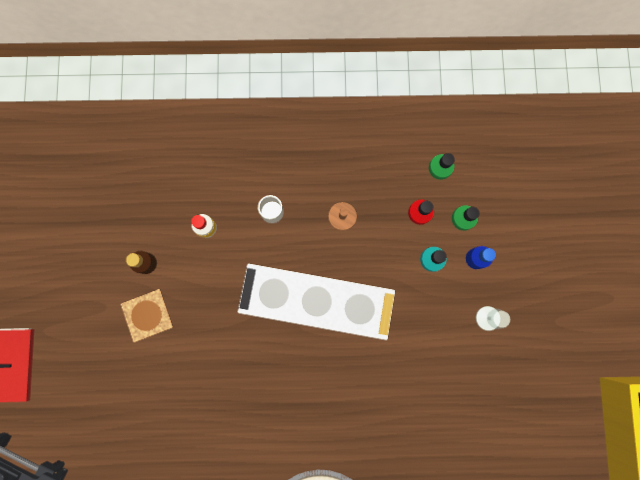

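View pics/side0.png

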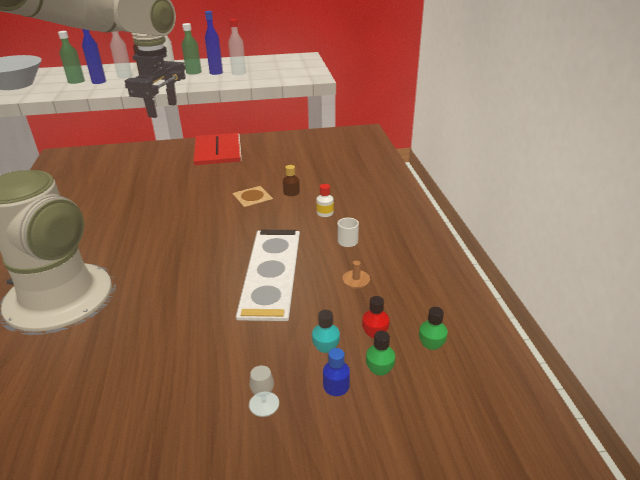

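The top view shows these candidates for the red jar, all the same shape with black caps: red (421,211), teal (433,259), green (442,166) and green (465,217). The one meant is the red one. The blue bottle is at (481,257), white bottle (203,226), cup (270,209) and lid (342,216). The tray's brass bar is at its right end (386,314), the coaster at (146,316). The amber bottle (140,262) and glass (492,318) must be left alone.

```bash
python3 - <<'E'
import cv2
i=cv2.imread("pics/top0.png")
def crop(x,y,w,h,s,n):
    c=cv2.resize(i[y:y+h,x:x+w],None,fx=s,fy=s,interpolation=cv2.INTER_CUBIC)
    for k in range(0,w,10):cv2.line(c,(k*s,0),(k*s,8 if k%50 else 16),(255,255,255),1)
    for k in range(0,h,10):cv2.line(c,(0,k*s),(8 if k%50 else 16,k*s),(255,255,255),1)
    cv2.imwrite(f"pics/{n}.png",c)
crop(400,150,110,110+10,5,"cr"); 
crop(120,180,280,170,1*2+0,"tmp")
c1=i[180:240,180:380]; crop(180,185,180,60,4,"cl")
E
```

```text
(no output)
```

View pics/cr.png

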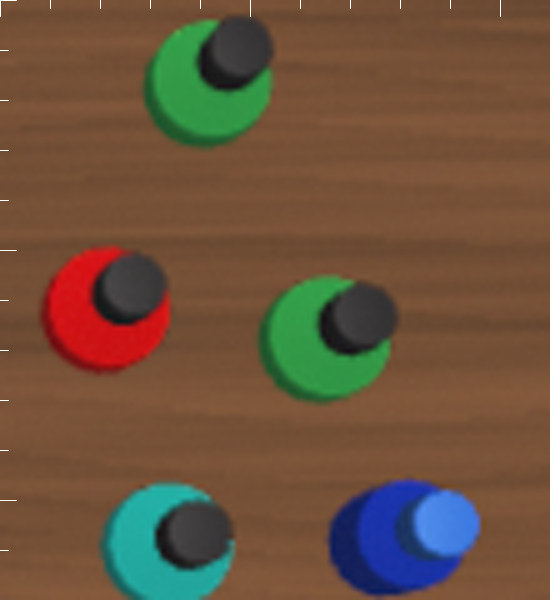

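View pics/cl.png

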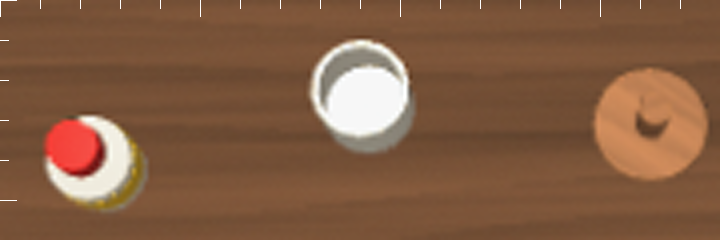

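The crops confirm the colours. The red body with a black cap has its cap top at (426.8,207), blue cap top (489.3,254.7), white bottle's red cap (198.3,221.5), cup rim (270,207.2) and lid disc (342.7,216). Next I'll turn these into positions and segment the seats and the inlay.

```bash
cat > h.py <<'E'
import numpy as np,cv2
from station import manip
from scipy.spatial.transform import Rotation as R
def ray(c,px,z,T=None):
    f=240/np.tan(np.radians(c["vfov"])/2)
    d=np.array([(px[0]-c["cx"])/f,(px[1]-c["cy"])/f,1])
    if T is None:
        M=cv2.Rodrigues(np.array(c["rvec"],float))[0]; o=-M.T@np.ravel(c["tvec"]); d=M.T@d
    else: o=T[:3,3]; d=T[:3,:3]@d
    return o+d*(z-o[2])/d[2]
def wcap():
    s=manip.get_state(); T=np.eye(4); T[:3,:3]=R.from_quat(s["tool_rot"]).as_matrix(); T[:3,3]=s["position"]
    c=manip.capture("wrist"); return c,T@np.array(c["tool_from_camera"])
def blobs(img,f,amin):
    n,l,st,ce=cv2.connectedComponentsWithStats(f(img.astype(int)).astype(np.uint8))
    return [(ce[i].round(1).tolist(),int(st[i,4])) for i in range(1,n) if st[i,4]>=amin]
def down(phi):  # closing direction (tool y) at angle phi in the xy plane, tool z down
    y=np.array([np.cos(phi),np.sin(phi),0]); z=np.array([0,0,-1.]); 
    return R.from_matrix(np.c_[np.cross(y,z),y,z]).as_quat()
E
python3 - <<'E'
from h import *
c=manip.capture("top"); im=c["image"]; hsv=cv2.cvtColor(im,cv2.COLOR_RGB2HSV)
for n,p,z in [("red",(426.8,207),84),("blue",(489.3,254.7),84),("white",(198.3,221.5),84),("cup",(270,207.2),55),("lid",(342.7,216),6),("lidh",(343.7,211),50),("amber",(134,260),84),("glassfoot",(487,318),0),("greenA",(447.8,159.6),84),("greenB",(472.4,213.4),84),("teal",(439.7,256.4),84)]:
    print(n,ray(c,p,z).round(1))
g=lambda i:(abs(i[...,0]-i[...,2])<25)&(i[...,0]>170)&(i[...,0]<225)
m=np.zeros(im.shape[:2],bool);m[260:345,235:400]=1
P=[]
for b in blobs(im,lambda i:g(i)&m,300): print("seat",b,ray(c,b[0],12).round(1))
br=np.zeros_like(m);br[290:345,370:400]=1
for b in blobs(im,lambda i:br&(hsv[...,1]>80)&(hsv[...,2]>150)&(hsv[...,0]>17),100): print("brass",b,ray(c,b[0],15).round(1))
co=np.zeros_like(m);co[285:345,115:178]=1
for b in blobs(im,lambda i:co&(i[...,0]>130)&(i[...,0]<205)&(i[...,2]<90),300): print("coaster",b,ray(c,b[0],5).round(1))
for phi in (0,1.57):
    q=down(phi); 
    print(phi,manip.inverse_kinematics([450,-60,150],q))
print(manip.get_state()["tool_rot"])
_,T=wcap();print(manip.capture("wrist")["tool_from_camera"])
E
```

```text
red [ 663.7 -235.3   84. ]
blue [ 561.4 -359.3   84. ]
white [640.9 240.6  84. ]
cup [674.8  94.4  55. ]
lid [662.4 -64.4   6. ]
lidh [664.9 -63.9  50. ]
amber [562.9 371.1  84. ]
glassfoot [ 430.5 -376.     0. ]
greenA [ 765.2 -284.8   84. ]
greenB [ 648.5 -329.8   84. ]
teal [ 559.6 -256.8   84. ]
seat ([273.3, 293.1], 693) [492.7  91.8  12. ]
seat ([316.3, 300.9], 695) [474.2  -1.7  12. ]
seat ([359.3, 308.6], 711) [455.9 -94.9  12. ]
brass ([385.9, 313.7], 389) [ 444.  -151.9   15. ]
coaster ([145.9, 315.2], 711) [449.9 370.3   5. ]
0 [-3.91617028e-01  2.55552654e-01  1.82519695e+00 -4.44089210e-16
  1.06084305e+00 -3.91617028e-01]
1.57 [-3.91617028e-01  2.55552654e-01  1.82519695e+00 -4.44089210e-16
  1.06084305e+00 -1.96161703e+00]
[ 2.26892830e-01  9.73919621e-01 -4.14209405e-04 -2.11349614e-04]
[[ 1.03517054e-04 -9.54034405e-01 -2.99697085e-01  7.66450997e+01]
 [ 9.99998291e-01 -4.54500762e-04  1.79223045e-03 -3.84119697e-01]
 [-1.84606207e-03 -2.99696758e-01  9.54032728e-01 -1.45446842e+02]
 [ 0.00000000e+00  0.00000000e+00  0.00000000e+00  1.00000000e+00]]
```

Everything checks out: seats are 95.3 and 95.0 mm apart, brass is 58 mm from its seat, and all reaches are under 710 mm. Now wrist images over the tray and then the blue bottle, to cross-check.

```bash
python3 - <<'E'
from h import *
q=down(-0.194)
try: manip.movep([474,-2,260],q)
except Exception as e: print(e)
c,T=wcap(); cv2.imwrite("pics/w_tray.png",c["image"][:,:,::-1])
g=lambda i:(abs(i[...,0]-i[...,2])<25)&(i[...,0]>150)&(i[...,0]<225)
for b in blobs(c["image"],g,2000): print("seat",b,ray(c,b[0],12,T).round(1))
manip.movep([561,-359,200],q)
c,T=wcap(); np.savez("w_blue.npz",T=T); cv2.imwrite("pics/w_blue.png",c["image"][:,:,::-1])
for b in blobs(c["image"],lambda i:(i[...,2]>i[...,0]+90)&(i[...,2]>200),300): print("cap",b,ray(c,b[0],84,T).round(1))
s=manip.get_state();print(s["time"],s["position"])
i=np.hstack([cv2.imread(f"pics/w_{n}.png") for n in("tray","blue")]);cv2.imwrite("pics/w1.png",cv2.resize(i,(800,300),interpolation=cv2.INTER_AREA))
E
```

```text
seat ([316.2, 112.4], 3704) [493.7  92.5  12. ]
seat ([315.9, 207.2], 2989) [475.3  -0.8  12. ]
seat ([315.7, 289.2], 2459) [456.9 -93.7  12. ]
cap ([316.8, 242.3], 974) [ 563.2 -357.9   84. ]
3.6667 [ 561.57634268 -357.71867293  200.78946143]
```

View pics/w1.png

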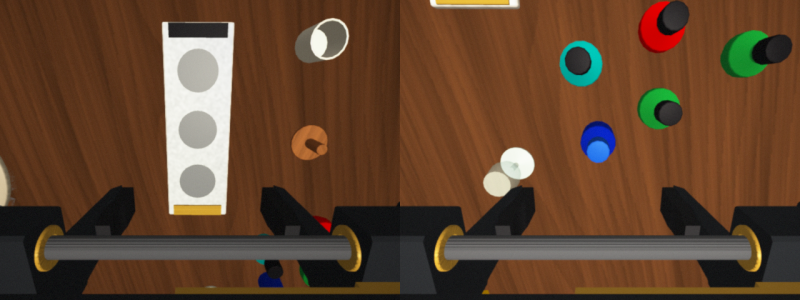

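The wrist view shows the brass bar nearest the camera, at the far-right seat. The blue cap at (317,242) agrees with the top view to 2 mm. I'll use the averages, then pick and place the blue bottle.

```bash
cat >> h.py <<'E'
Q=down(-0.194); SEAT={"blue":(456.4,-94.3),"cup":(474.8,-1.2),"red":(493.2,92.2)}
def pick(xy,zt,pre,eff=20,h=180):
    """zt: TCP height at the grasp"""
    manip.movep([*xy,h],Q); manip.gripper_to(pre)
    hit=manip.servo_line([*xy,zt],v=120,force_limit=15)
    manip.gripper_to(5,eff); s=manip.get_state()
    print("pick hit",hit,"z",s["position"].round(1) if hasattr(s["position"],"round") else s["position"],"open",round(s["opening"],1),"F",s["grasp_force"])
    manip.servo_line([*xy,h],v=200)
def place(xy,zt,rel,h=180):
    """zt: expected TCP height when the thing stands"""
    manip.movep([*xy,h],Q); manip.servo_line([*xy,zt+8],v=150); manip.pause(.2)
    s=manip.get_state(); print("held open",round(s["opening"],1))
    hit=manip.servo_line([*xy,zt-3],v=20,force_limit=5); s=manip.get_state(); print("down",hit,np.round(s["position"],1),"expected z",zt)
    manip.gripper_to(rel); manip.pause(.2); manip.servo_line([*xy,h],v=200)
    print("t",manip.get_state()["time"])
E
python3 - <<'E'
from h import *
pick((562.3,-358.6),54,50)
place(SEAT["blue"],66,48)
E
```

```text
pick hit False z [ 562.3 -358.7   54.2] open 27.0 F 19.99618001282215
held open 27.4
down True [456.2 -94.2  65.9] expected z 66
t 11.0917
```

```bash
python3 - <<'E'
from h import *
c,T=wcap(); cv2.imwrite("pics/w_afterblue.png",c["image"][:,:,::-1])
pick((664.3,-234.7),54,50)
place(SEAT["red"],66,48)
c=manip.capture("top"); i=c["image"][180:360,110:520,::-1]; cv2.imwrite("pics/t2.png",cv2.resize(np.ascontiguousarray(i),(800,351),interpolation=cv2.INTER_CUBIC))
E
```

```text
pick hit False z [ 664.4 -234.7   54.3] open 26.8 F 19.998249169439077
held open 27.3
down True [493.5  92.2  66.1] expected z 66
t 19.1167
```

View pics/t2.png

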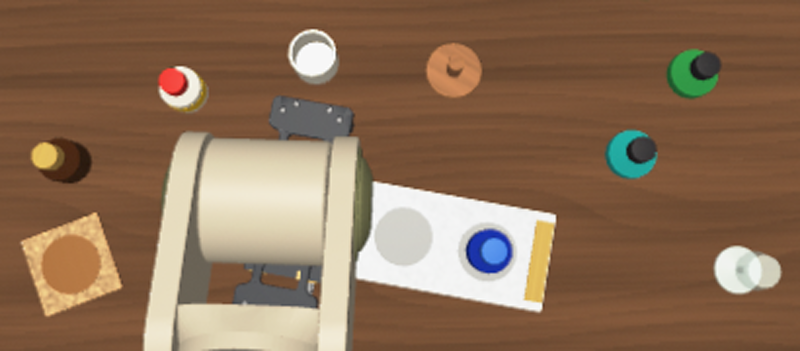

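The blue bottle stands centred on the brass-end seat; the arm hides the red jar. Now the cup, then the lid.

```bash
python3 - <<'E'
from h import *
pick((675.4,95.1),21,84,15)
place(SEAT["cup"],33,74)
manip.movep([664,-63.7,180],Q)
c=manip.capture("top"); np.savez("t3.npz",**c); i=c["image"][180:360,110:520,::-1]; cv2.imwrite("pics/t3.png",cv2.resize(np.ascontiguousarray(i),(800,351),interpolation=cv2.INTER_CUBIC))
E
```

```text
pick hit False z [675.4  95.1  21.1] open 52.1 F 14.9999315556488
held open 51.9
down True [474.8  -1.2  32.8] expected z 33
t 27.8083
```

View pics/t3.png

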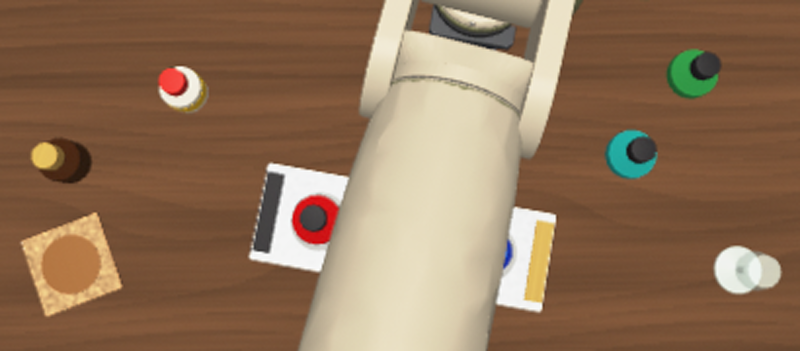

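The red jar stands upright on the black-end seat. Next the lid.

```bash
python3 - <<'E'
from h import *
pick((663.9,-63.5),14,40,15)
place(SEAT["cup"],81,36,220)
manip.movep([641.5,241.1,190],Q)
c,T=wcap()
for b in blobs(c["image"],lambda i:(i[...,0]>i[...,1]+120)&(i[...,0]>200),300): print("cap",b,ray(c,b[0],84,T).round(1))
c=manip.capture("top"); i=c["image"][180:360,110:520,::-1]; cv2.imwrite("pics/t4.png",cv2.resize(np.ascontiguousarray(i),(800,351),interpolation=cv2.INTER_CUBIC))
E
```

```text
pick hit False z [664.  -63.5  14.2] open 18.1 F 15.000038556754589
held open 17.1
down True [474.8  -1.2  80.9] expected z 81
t 36.575
cap ([316.1, 242.3], 1123) [643.2 243.   84. ]
```

View pics/t4.png

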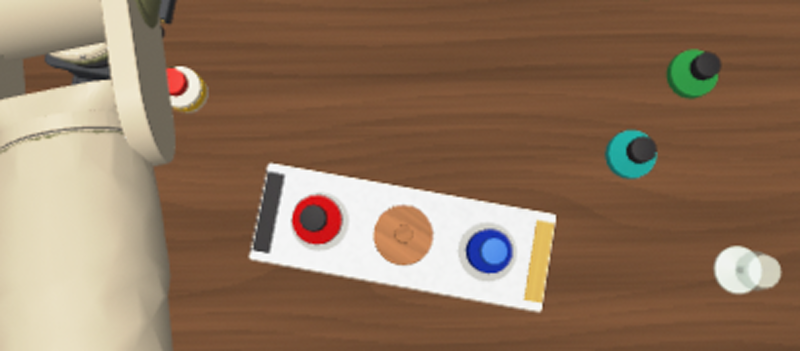

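The lid sits on the cup with all three seats filled. Now the white bottle.

```bash
python3 - <<'E'
from h import *
pick((642.2,242),54,50)
place((450.4,370.9),59,48)
manip.movep([350,250,260],Q); manip.pause(.3)
c=manip.capture("top"); cc=c
R_=lambda p,z:ray(cc,p,z).round(1)
cv2.imwrite("pics/top5.png",c["image"][:,:,::-1]); i=cv2.imread("pics/top5.png")[235:345,110:400]; cv2.imwrite("pics/t5.png",cv2.resize(i,(790,300),interpolation=cv2.INTER_CUBIC))
c=manip.capture("side"); i=c["image"][140:420,200:480,::-1]; cv2.imwrite("pics/s5.png",cv2.resize(np.ascontiguousarray(i),(600,600),interpolation=cv2.INTER_CUBIC))
print(manip.get_state()["time"])
E
```

```text
pick hit False z [642.3 242.1  54.3] open 27.1 F 19.997698310762644
held open 27.2
down True [450.2 371.   59.1] expected z 59
t 44.825
45.9667
```

View pics/t5.png

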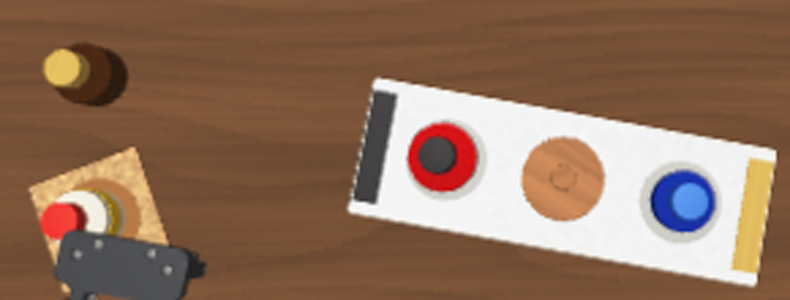

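View pics/s5.png

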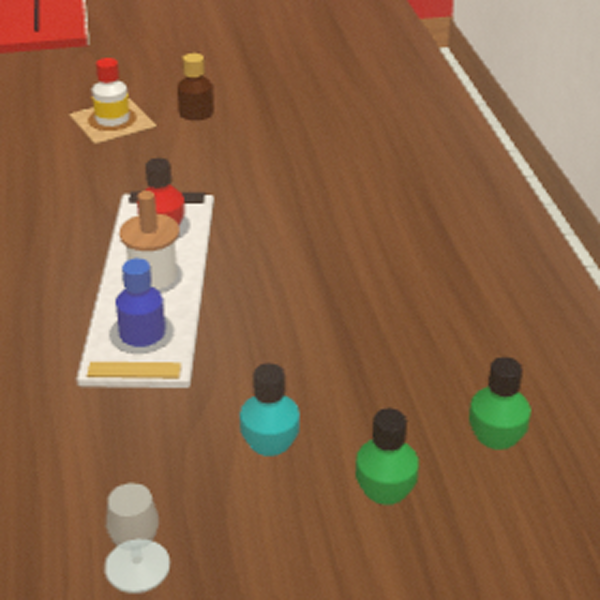

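All five stand straight. The amber bottle and the glass haven't moved. One numeric check on centring (cap tops red (270.4,291.9), blue (363.3,308.8), white (132.8,315.8), lid disc (316.7,300.3)), then I hand in if it passes.

```bash
python3 - <<'E'
from h import *
c=manip.capture("top"); ok=True
for n,p,z,t in [("red",(270.4,291.9),96,(492.7,91.8)),("blue",(363.3,308.8),96,(455.9,-94.9)),("white",(132.8,315.8),89,(449.9,370.3)),("lid",(316.7,300.3),73,(474.2,-1.7))]:
    e=ray(c,p,z)[:2]-t; print(n,e.round(1)); ok&=np.hypot(*e)<4.5
print(ok)
if ok: print(manip.close_job())
E
```

```text
red [-0.1 -0.9]
blue [-0.3 -0. ]
white [-0.1 -2.4]
lid [ 0.3 -0.4]
True
the job is handed in; nothing more can be done
None
```

The job is handed in: all five things stand upright where asked and are let go. In the final top view, the red jar, blue bottle and lid were within 1 mm of centre and the white bottle within 2.5 mm; the cup is hidden under its lid, so I couldn't measure it. It took about 46 s, and the amber bottle and glass weren't moved.

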